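Shut the bench gas taps, leave the air on

ROBOT

A 6-joint arm with a two-finger parallel gripper is mounted at the origin on the work surface. World frame = base frame: x ahead of the robot, y to its left, z up, the work surface at z = 0. Lengths are in m, angles in rad, forces in N, time in s.
With the tool pointing down it reaches from about 0.375 to 0.9 m from the base axis. Payload 3.1 kg.
Tool frame: the origin (TCP) lies at the very end of the fingers, on their centre line; the grasp point (between the pads) lies 19 mm behind it; z points along the fingers, y is the line along which they close (so a half turn about z gives the same grasp; the last joint's range is limited). The gripper opens to 85 mm and grips with 20 to 120 N. Pads are 22 mm wide; open, the fingers measure 114 mm over their backs; the gripper's body (76 mm by 85 mm) begins 54 mm behind the grasp point. The pads swing forward as they close: fully open they stand 13 mm farther back than shut.
Start: joints at [0.967, 0.527, 1.433, -0, 1.181, -0.178], TCP at [0.258, 0.569, 0.231] pointing down, gripper open.
Joint ranges: [-3.08, 3.08], [-0.75, 2.2], [0.22, 2.44], [-1.43, 4.57], [0, 2.65], [-2.85, 2.85]. Speed limits (rad/s): [2.79, 2.79, 3.14, 3.14, 3.14, 3.14].

INTERFACE

Orientations are given as a unit quaternion [x, y, z, w].
In Python, from station import manip, vision gives the robot as it stands.
- The arm moves only by the tool drive_tool, never from a script. Its argument "deltas" is a list that holds one entry, the list of rows, each a list of 4 numbers: the shift along the tool's x, y, z in mm, then the turn about the tool's z in rad. A call has 1 to 5 rows; each row is the pose to reach, as a shift and turn from the pose commanded when the call began, along the tool's axes at that moment; what a row does not reach only later rows make up. A row lasts 1/12 s, in which the tool goes at most 41.7 mm and 7.16 degrees, less where a joint would pass 70% of its speed; a pose out of reach is approached as far as the arm can. A call with a gripper value outside its range is refused whole. "jaw" is the finger opening in mm, from 0 to 85.4, set as the call begins (left out, the last holds). The fingers move at their own pace and stop on an object; "force" is the grip in N (left out, the last holds). Time passes only in rows, so rows that repeat a pose let the fingers close. It gives the time, the measured TCP pose, the force, the opening and the grip force at its end, in the units of the state.
- manip.sense(): the state, without advancing time (a new reading comes with each control period).
- vision.snapshot(name): name is "scene" or "side" or "wrist"; returns the picture (384x512x3 uint8, red, green, blue); there is no depth.
- vision.camera_model(name): a dict with "camera_matrix" (3x3 intrinsics, pixels), "rvec" (rotation vector, rad) and "tvec" (3), from world to camera coordinates, as OpenCV has them. Camera axes: x right, y down, z forward; pixel columns grow to the right and rows downward; lengths in m; the calibration is good to about 2 mm. The wrist camera is an equidistant fisheye: a pixel r from the principal point sees the ray r / f radians off the axis. A picture is of the moment at which its call begins: read the wrist's pose just before it. camera_model takes no time and is no camera call; for the wrist camera it gives the pose at the moment of the call.
- manip.sign_off(): hands the job in; it is judged then, once.
The state is a dict: "t": time; "q": joint angles; "qd": joint speeds; "tau": joint torques, N m; "tcp_pos": TCP position; "tool_rot": TCP orientation; "force": force on the tool from outside, world axes, zero at the start; "ft_torque": the same for the moment, N m; "finger_gap": opening from 0.0 (shut) to 1.0 (fully open); "gripper_force": force on a finger pad.
Only numpy, scipy, OpenCV 4.12 (cv2) and the standard library are available. Lean on these libraries where they do the work, as an engineer would, in place of code of your own. Each camera call takes 0.05 s, during which the arm holds its last target. There are 200 camera calls.

TASK

The practical is over: shut off both yellow gas taps on the service ledge, pushing each lever clockwise with a fingertip until it is fully home against its stop, square across its nozzle, without forcing it there. The blue compressed-air tap is still feeding an instrument, so leave its lever where it stands. Do not shift or pick up the bottle, rack, box or timer standing around the taps.

Things in the scene. Friction and masses are not known exactly. Their poses are not given: they have to be found in the camera images.
- ledge: Cream service ledge fixed on the bench, 160 (x) x 500 (y) x 60 mm high; origin at the centre of its underside on the bench. The three taps stand on it in a row along its y, 20 mm behind its middle line, about 150 mm apart; which tap stands where changes, and each outlet points roughly to the ledge's -x (the robot's side).
- gas_a: Gas tap A, yellow lever and ring. Chromed pillar tap on the ledge. Origin: centre of its foot underside, on the lever's vertical turning axis; z up. Outlet along the body's -x, 108 mm up: open hose nozzle 13 mm across, ending 78 mm from the axis, its root nut 22 mm across. Foot 56 across, pillar 25, valve head 38 (92 to 123 mm up), bonnet 22 (up to 139 mm). Lever hub 26, top 155 mm up.
- gas_b: Gas tap B, the same as A, yellow. Chromed pillar tap on the ledge. Origin: centre of its foot underside, on the lever's vertical turning axis; z up. Outlet along the body's -x, 108 mm up: open hose nozzle 13 mm across, ending 78 mm from the axis, its root nut 22 mm across. Foot 56 across, pillar 25, valve head 38 (92 to 123 mm up), bonnet 22 (up to 139 mm). Lever hub 26, top 155 mm up.
- air: Compressed-air tap, blue lever. Chromed pillar tap on the ledge. Origin: centre of its foot underside, on the lever's vertical turning axis; z up. Outlet along the body's -x, 108 mm up: 8 mm steel tube, bends down into the ledge 60 mm from the axis, its nut 22 mm across. Foot 56 across, pillar 25, valve head 38 (92 to 123 mm up), bonnet 22 (up to 139 mm). Lever hub 26, top 155 mm up.
- gas_a_lever (a joint): Lever of the gas tap A (yellow): opening angle in rad. 1.571 = fully open, lever lying in line above the outlet; 0 = fully shut, lever square across the outlet, pointing along the tap body's +y. Shuts clockwise seen from above; hard stops at 0 and 1.571. Takes about 0.22 N m to turn (some 5 N near the lever's end) and stays where it is left.
- gas_b_lever (a joint): Lever of the gas tap B (yellow): opening angle in rad. 1.571 = fully open, lever lying in line above the outlet; 0 = fully shut, lever square across the outlet, pointing along the tap body's +y. Shuts clockwise seen from above; hard stops at 0 and 1.571. Takes about 0.22 N m to turn (some 5 N near the lever's end) and stays where it is left.
- air_lever (a joint): Lever of the compressed-air tap (blue); it stands open and must stay as it is: opening angle in rad. 1.571 = fully open, lever lying in line above the outlet; 0 = fully shut, lever square across the outlet, pointing along the tap body's +y. Shuts clockwise seen from above; hard stops at 0 and 1.571. Takes about 0.22 N m to turn (some 5 N near the lever's end) and stays where it is left.
- gas_a_tip (a point): Point near the end of the gas tap A lever, on its centre line at mid-thickness, 57 mm from the turning axis and 146 mm above the tap's origin. The lever is a flat bar 14 mm wide and 10 mm thick (141 to 151 mm above the tap's origin), its rounded end 65 mm from the axis.
- gas_b_tip (a point): Point near the end of the gas tap B lever, on its centre line at mid-thickness, 57 mm from the turning axis and 146 mm above the tap's origin. The lever is a flat bar 14 mm wide and 10 mm thick (141 to 151 mm above the tap's origin), its rounded end 65 mm from the axis.
- air_tip (a point): Point near the end of the air tap lever, on its centre line at mid-thickness, 57 mm from the turning axis and 146 mm above the tap's origin. The lever is a flat bar 14 mm wide and 10 mm thick (141 to 151 mm above the tap's origin), its rounded end 65 mm from the axis.
- tube_rack: Pink tube rack, loose, on the bench before the ledge, 68 (x) x 150 (y) x 52 mm high; origin at the centre of its underside.
- tip_box: Purple box with a lilac lid, loose, on the bench before the ledge, 84 x 114 x 62 mm high; origin at the centre of its underside.
- timer: White bench timer, loose, lying on the bench before the ledge, 60 x 66 x 20 mm high; origin at the centre of its underside.
- amber_bottle: Small amber reagent bottle, loose, standing on the ledge between two taps, 36 mm across, 75 mm high (its top is 135 mm above the bench); origin at the centre of its underside.
Not all that is in view belongs to the job. Several things have the shape of the tube_rack; the one meant has the colours described above. There is more than one size of the timer; the one meant has the size given above.

How it is judged:
At the end, for the whole second after the job is handed in: Both yellow levers within 0.08 rad (4.5 degrees) of their closed stops; the blue lever's end within 8 mm of where it was; bottle, rack, box and timer upright and within 12 mm of where they stood (value of joint each of gas_a_lever, gas_b_lever below 0.08 rad and distance of air_tip from where it was at the start of the episode below 0.008 m and not (distance of tube_rack from where it was at the start of the episode above 0.012 m) and not (distance of tip_box from where it was at the start of the episode above 0.012 m) and not (distance of timer from where it was at the start of the episode above 0.012 m) and not (distance of amber_bottle from where it was at the start of the episode above 0.012 m) and not (angle between tube_rack's own z axis and vertical above 0.2 rad) and not (angle between tip_box's own z axis and vertical above 0.2 rad) and not (angle between timer's own z axis and vertical above 0.2 rad) and not (angle between amber_bottle's own z axis and vertical above 0.2 rad)); the robot touches nothing.
It fails at once if the blue air lever is pushed more than 8 mm from where it stood (distance of air_tip from where it was at the start of the episode above 0.008 m).
It fails at once if a bystander is shifted or lifted by more than 12 mm, or tipped (distance of any of tube_rack, tip_box, timer, amber_bottle from where it was at the start of the episode above 0.012 m or angle between any of tube_rack, tip_box, timer, amber_bottle's own z axis and vertical above 0.2 rad).
It fails at once if a gas tap is forced or gripped hard: the fingers press on it with over 45 N (contact force between the fingers and gas_a above 45 N or contact force between the fingers and gas_b above 45 N).
It fails at once if a gas tap is worked with the arm or the gripper's body instead of the fingers (contact force between the arm and gas_a above 3 N or contact force between the arm and gas_b above 3 N).
It also fails if it takes over 51 s, if anything falls off the work surface, if the arm or the gripper's body presses on something with over 40 N, if the wrist force passes 120 N, or if a joint passes its speed limit or range.

## Working session

There is one attempt and no reset: what is moved stays moved. The work goes in short steps, Python scripts to look and compute and a tool call to move; the robot and the scene stay as the last step left them, time stands still between calls to the robot, and variables do not carry over. Pictures are saved under pics/ and viewed, at most 10 in all, crops included, and the job is handed in when it is done.

Besides the shell and the picture viewer there is one more tool, called after ">>>" as name(argument=value, ...), one argument or row to a line, values as JSON. drive_tool: Moves the arm, as the interface text tells. Its arguments: {"type":"object","properties":{"deltas":{"type":"array"},"jaw":{"type":"number"},"force":{"type":"number"}},"required":["deltas"]}

```bash
mkdir -p pics; python3 - <<'E'
from station import manip, vision
import cv2,numpy as np
s=manip.sense();print(s['t'],s['tcp_pos'],s['tool_rot'],s['force'])
for n in ("scene","side"):
    im=vision.snapshot(n);cv2.imwrite(f"pics/{n}0.png",im[:,:,::-1]);m=vision.camera_model(n)
    R=cv2.Rodrigues(np.array(m['rvec']))[0];print(n,m['camera_matrix'],'C',-R.T@np.array(m['tvec']).ravel(),'fwd',R[2])
E
```

```text
0.0 [0.25770381 0.56861055 0.23034225] [ 2.11277253e-01  9.77425582e-01 -9.95756084e-04 -4.02705494e-04] [-0.48309765  0.41298523  0.2126169 ]
scene [[403.59365637   0.         257.94152895]
 [  0.         403.59365637 183.17795882]
 [  0.           0.           1.        ]] C [1.16897396 0.29932399 0.77920164] fwd [-0.70596138 -0.27128841 -0.65423324]
side [[456.42683423   0.         257.48957798]
 [  0.         456.42683423 194.52570287]
 [  0.           0.           1.        ]] C [ 0.29395329 -0.54782639  0.85563606] fwd [ 0.21499765  0.60165956 -0.76927354]
```

View pics/scene0.png

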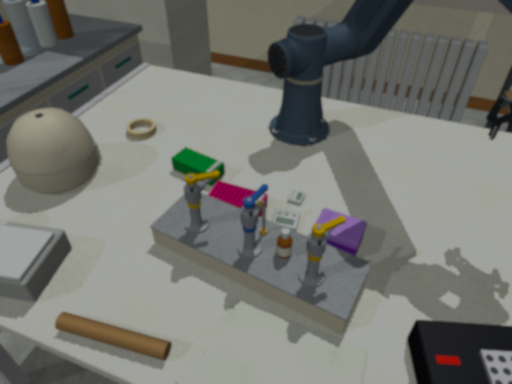

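View pics/side0.png

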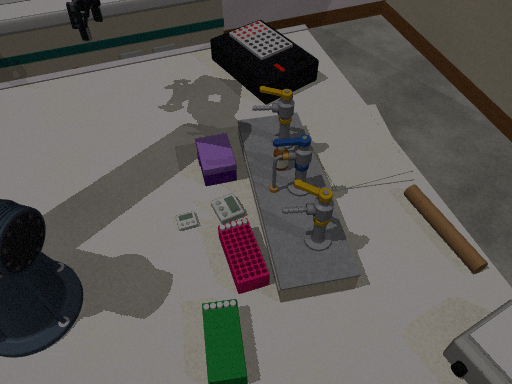

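The scene picture shows yellow levers at (202,180) and (325,228) and blue at (253,198). In the side picture, yellow is at (278,95) and (314,190), blue at (292,142), and the bottle at about (281,158). Two things could be mistaken for the targets: yellow rings lower on the pillars, and the blue lever between the two taps. The pink rack, purple box, larger timer at (228,208) and bottle are the bystanders. The green rack and small timer are decoys.

```bash
cat > h.py <<'E'
import cv2,numpy as np
def ray(m,uv):
    K=np.array(m['camera_matrix']);R=cv2.Rodrigues(np.array(m['rvec']))[0];C=-R.T@np.array(m['tvec']).ravel()
    p=cv2.undistortPoints(np.float64(uv).reshape(-1,1,2),K,None).reshape(-1,2)
    return C,np.c_[p,np.ones(len(p))]@R
def onplane(m,uv,z):
    C,d=ray(m,uv);return C+d*((z-C[2])/d[:,2])[:,None]
HSV={'yellow':((18,130,90),(32,255,255)),'blue':((100,120,60),(118,255,255)),'purple':((128,60,50),(148,255,255)),'pink':((160,150,60),(175,255,255)),'amber':((5,120,40),(16,255,255))}
def blobs(im,c,amin=12):
    mk=cv2.inRange(cv2.cvtColor(im,cv2.COLOR_RGB2HSV),*[np.array(x) for x in HSV[c]])
    n,l,st,ce=cv2.connectedComponentsWithStats(mk)
    return [(ce[i],st[i],np.argwhere(l==i)[:,::-1].astype(float)) for i in range(1,n) if st[i][4]>=amin]
E
python3 - <<'E'
from h import *
from station import vision
for n in ("side","scene"):
    im=cv2.imread(f"pics/{n}0.png")[:,:,::-1].copy();m=vision.camera_model(n)
    for c in HSV:
        for ce,st,px in blobs(im,c):
            if not(150<ce[0]<380 and 70<ce[1]<300):continue
            P=onplane(m,px,{'yellow':.208,'blue':.208,'purple':.062,'pink':.052,'amber':.1}[c])[:,:2].astype(np.float32)
            r=cv2.minAreaRect(P*1000);b=cv2.boxPoints(r)
            print(n,c,ce.round(),st[4],'ctr',np.round(r[0]),'size',np.round(r[1]),'box',b.round().tolist())
im=cv2.imread("pics/side0.png");a=cv2.resize(im[75:265,230:370],None,fx=3,fy=3,interpolation=2)
im=cv2.imread("pics/scene0.png");b=cv2.resize(im[150:310,150:380],None,fx=1.7,fy=1.7,interpolation=2)
o=np.zeros((570,800,3),np.uint8);o[:a.shape[0],:a.shape[1]]=a;w=min(380,b.shape[1]);o[:b.shape[0],420:420+w]=b[:,:w];cv2.imwrite("pics/crop0.png",o)
E
```

```text
side yellow [276.  90.] 126 ctr [616. 235.] size [23. 73.] box [[579.0, 243.0], [641.0, 206.0], [653.0, 226.0], [591.0, 263.0]]
side yellow [286. 155.] 23 ctr [562.  36.] size [11. 10.] box [[555.0, 33.0], [564.0, 29.0], [568.0, 40.0], [559.0, 43.0]]
side yellow [314. 189.] 241 ctr [579. -59.] size [24. 75.] box [[547.0, -36.0], [592.0, -97.0], [612.0, -82.0], [566.0, -22.0]]
side yellow [273. 188.] 17 ctr [507. -36.] size [ 8. 14.] box [[500.0, -33.0], [508.0, -44.0], [515.0, -39.0], [507.0, -28.0]]
side blue [292. 140.] 182 ctr [591.  76.] size [24. 77.] box [[551.0, 75.0], [624.0, 54.0], [631.0, 77.0], [557.0, 98.0]]
side purple [215. 154.] 1297 ctr [460. 227.] size [139.  86.] box [[412.0, 161.0], [497.0, 154.0], [509.0, 292.0], [424.0, 300.0]]
side pink [244. 258.] 2196 ctr [436. -58.] size [168.  71.] box [[399.0, -142.0], [470.0, -143.0], [474.0, 25.0], [402.0, 26.0]]
side amber [279. 152.] 60 ctr [596. 151.] size [37. 21.] box [[576.0, 157.0], [581.0, 136.0], [617.0, 145.0], [611.0, 165.0]]
side amber [281. 168.] 15 ctr [584.  97.] size [ 8. 25.] box [[571.0, 94.0], [596.0, 9
[... 744 characters left out ...]
[551.0, 60.0], [630.0, 54.0], [632.0, 79.0], [553.0, 85.0]]
scene blue [249. 230.] 38 ctr [686.  95.] size [12. 20.] box [[678.0, 104.0], [682.0, 84.0], [694.0, 87.0], [689.0, 106.0]]
scene purple [327. 216.] 191 ctr [452. 213.] size [46. 54.] box [[423.0, 192.0], [477.0, 188.0], [480.0, 234.0], [426.0, 238.0]]
scene purple [347. 235.] 960 ctr [486. 264.] size [ 73. 117.] box [[424.0, 233.0], [540.0, 223.0], [547.0, 295.0], [431.0, 305.0]]
scene pink [230. 193.] 616 ctr [452. -58.] size [110.  69.] box [[415.0, -111.0], [484.0, -114.0], [488.0, -4.0], [419.0, -1.0]]
scene amber [284. 242.] 118 ctr [599. 144.] size [29. 29.] box [[580.0, 152.0], [591.0, 125.0], [618.0, 136.0], [607.0, 163.0]]
```

View pics/crop0.png

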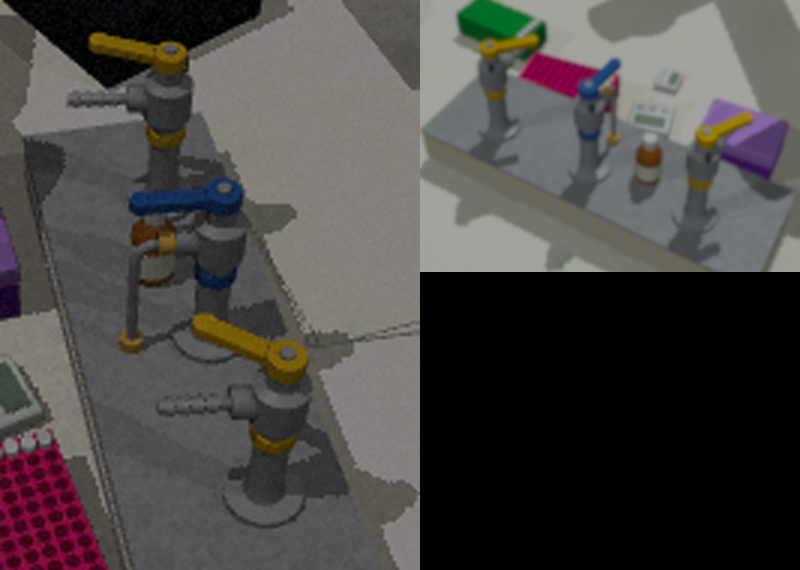

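The crop confirms that both yellow levers are half open and that the blue one lies over its steel tube. The lever lengths, about 75–78 mm, match the description. The far yellow axis is near (637,220) mm with its lever at about 148°. The near yellow axis is near (594,-80) with its lever at about 130°. Closed is about 82°. I'll start with the far tap, approaching high with the fingers shut.

>>> drive_tool(
  deltas=[
    [[-15,-7,-15,-0.06],[-50,-22,-30,-0.12],[-88,-39,-45,-0.18],[-126,-55,-50,-0.24],[-163,-71,-50,-0.28]],
  ],
  jaw=0,
  force=20,
)

```text
t: 0.52
tcp_pos: [0.3778, 0.4374, 0.2828]
tool_rot: [0.071, 0.997, 0.001, 0.001]
force: [1.0, 0.2, -0.1]
finger_gap: 0.303
gripper_force: 0.0
```

```bash
cat > go.py <<'E'
import sys,numpy as np
from scipy.spatial.transform import Rotation as Ro
from station import manip
s=manip.sense();R=Ro.from_quat(s['tool_rot']).as_matrix();p=np.array(s['tcp_pos'])*1000
print('t',round(s['t'],2),'p',p.round(1),'Xaxis deg',round(np.degrees(np.arctan2(R[1,0],R[0,0])),1),'tilt',R[2].round(3),'F',np.round(s['force'],1),'gap',round(s['finger_gap'],2))
for a in sys.argv[1:]:
    t=np.array([float(v) for v in a.split(',')]);print(a,'->',(R.T@(t-p)).round(1))
E
python3 go.py 576,213,280 576,213,192
```

```text
t 0.52 p [377.8 437.4 282.8] Xaxis deg 171.9 tilt [-0.002  0.002 -1.   ] F [ 1.   0.2 -0.1] gap 0.3
576,213,280 -> [-227.9 -194.1    2.9]
576,213,192 -> [-227.7 -194.3   90.9]
```

>>> drive_tool(
  deltas=[
    [[-20,-17,0,0],[-50,-42,0,0],[-80,-68,0,0],[-110,-94,0,0],[-138,-117,0,0]],
  ],
)

```text
t: 0.93
tcp_pos: [0.4969, 0.3001, 0.2809]
tool_rot: [0.073, 0.997, -0.0, -0.0]
force: [1.0, -0.4, -0.3]
finger_gap: -0.0
gripper_force: 0.0
```

>>> drive_tool(
  deltas=[
    [[-30,-25,0,0],[-60,-51,0,0],[-80,-69,0,0],[-90,-77,0,0],[-90,-77,0,0]],
  ],
)

```text
t: 1.35
tcp_pos: [0.5756, 0.2106, 0.2806]
tool_rot: [0.075, 0.997, -0.0, -0.0]
force: [0.2, 0.2, -0.2]
finger_gap: 0.0
gripper_force: 0.0
```

```bash
python3 go.py 576,213,192; python3 - <<'E'
from h import *
from station import vision
for n in ("side","wrist"):
    im=vision.snapshot(n);o=im[:,:,::-1];cv2.imwrite(f"pics/{n}1.png",o)
m=vision.camera_model("wrist");print(m)
a=cv2.resize(cv2.imread("pics/side1.png")[40:240,200:360],None,fx=2.5,fy=2.5);b=cv2.imread("pics/wrist1.png")
o=np.zeros((500,800,3),np.uint8);o[:500,:400]=a;b=cv2.resize(b,(400,300));o[:300,400:]=b;cv2.imwrite("pics/v1.png",o)
E
```

```text
t 1.35 p [575.6 210.6 280.6] Xaxis deg 171.4 tilt [ 0. -0. -1.] F [ 0.2  0.2 -0.2] gap 0.0
576,213,192 -> [-0.   2.5 88.6]
{'camera_matrix': array([[297.31863964,   0.        , 252.882552  ],
       [  0.        , 297.31863964, 187.28520568],
       [  0.        ,   0.        ,   1.        ]]), 'rvec': array([-2.19925735, -1.89908854, -0.2822562 ]), 'tvec': array([-0.29455785, -0.56450974,  0.27059432])}
```

View pics/v1.png

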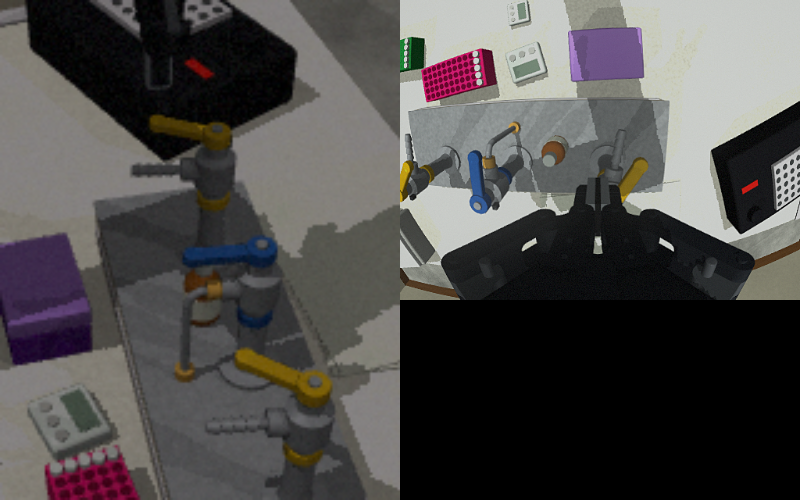

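The picture shows the shut fingers on the nozzle side of the far yellow lever: lever at (635,180) in the right panel, fingers at (597,200). A wrist ray-cast on the lever will check the clearance before I descend.

```bash
python3 - <<'E'
from h import *
from station import vision
m=vision.camera_model("wrist");im=cv2.imread("pics/wrist1.png")[:,:,::-1].copy()
K=m['camera_matrix'];R=cv2.Rodrigues(m['rvec'])[0];C=-R.T@m['tvec']
for c in('yellow','blue','amber'):
  for ce,st,px in blobs(im,c,20):
    u=cv2.fisheye.undistortPoints(px.reshape(-1,1,2),K,np.zeros(4)).reshape(-1,2);d=np.c_[u,np.ones(len(u))]@R
    P=(C+d*((.211-C[2])/d[:,2])[:,None])[:,:2]*1000
    r=cv2.minAreaRect(P.astype(np.float32));print(c,ce.round(),st[4],np.round(r[0]),np.round(r[1]),cv2.boxPoints(r).round().tolist())
E
```

```text
yellow [146. 162.] 92 [532. 136.] [10. 10.] [[526.0, 133.0], [536.0, 130.0], [538.0, 140.0], [528.0, 142.0]]
yellow [112. 208.] 162 [564.  97.] [13. 13.] [[556.0, 91.0], [570.0, 90.0], [571.0, 103.0], [557.0, 104.0]]
yellow [  5. 226.] 358 [573. -55.] [15. 81.] [[540.0, -31.0], [596.0, -89.0], [606.0, -79.0], [550.0, -21.0]]
yellow [298. 228.] 826 [604. 242.] [15. 51.] [[579.0, 253.0], [619.0, 220.0], [628.0, 231.0], [589.0, 264.0]]
yellow [ 34. 221.] 55 [567.   1.] [23. 11.] [[554.0, 2.0], [558.0, -8.0], [579.0, -0.0], [575.0, 10.0]]
blue [ 98. 233.] 1106 [588.  76.] [26. 80.] [[546.0, 77.0], [621.0, 50.0], [630.0, 75.0], [554.0, 102.0]]
blue [134. 223.] 61 [580. 114.] [20.  6.] [[570.0, 112.0], [573.0, 107.0], [591.0, 116.0], [588.0, 121.0]]
amber [198. 192.] 470 [562. 172.] [22. 21.] [[547.0, 169.0], [564.0, 156.0], [577.0, 175.0], [559.0, 187.0]]
amber [482. 327.] 635 [796. 489.] [115.  26.] [[783.0, 432.0], [808.0, 432.0], [809.0, 547.0], [783.0, 547.0]]
amber [ 37. 367.] 622 [ 783. -155.] [166.  53.] [[756.0, -238.0], [809.0, -238.0], [809.0, -73.0], [756.0, -73.0]]
```

Lever edge to finger corner is about 16 mm, so it's clear. Descending, then sweeping.

>>> drive_tool(
  deltas=[
    [[0,0,20,0],[0,0,45,0],[0,0,70,0],[0,0,88,0],[0,0,88,0]],
  ],
)

```text
t: 1.87
tcp_pos: [0.5691, 0.2145, 0.1893]
tool_rot: [0.071, 0.997, -0.001, -0.005]
force: [-0.4, -0.2, -1.0]
finger_gap: 0.002
gripper_force: 0.0
```

>>> drive_tool(
  deltas=[
    [[-2,5,0,0],[-3,10,0,0],[-4,15,0,0],[-6,21,0,0],[-8,27,0,0]],
  ],
)

```text
t: 2.28
tcp_pos: [0.5862, 0.2381, 0.1947]
tool_rot: [0.072, 0.997, -0.001, 0.001]
force: [-1.6, -5.0, 2.3]
finger_gap: 0.0
gripper_force: 2.4
```

>>> drive_tool(
  deltas=[
    [[-2,5,0,0],[-4,10,0,0],[-6,14,0,0],[-9,18,0,0],[-12,22,0,0]],
  ],
)

```text
t: 2.7
tcp_pos: [0.6002, 0.2574, 0.1935]
tool_rot: [0.073, 0.997, -0.001, -0.001]
force: [-2.4, -3.2, 0.2]
finger_gap: -0.004
gripper_force: 1.7
```

>>> drive_tool(
  deltas=[
    [[-3,3,0,0],[-6,5,0,0],[-9,7,0,0],[-12,8,0,0],[-14,9,0,0]],
  ],
)

```text
t: 3.12
tcp_pos: [0.6152, 0.2651, 0.1931]
tool_rot: [0.073, 0.997, -0.001, -0.001]
force: [-3.4, -2.8, 0.4]
finger_gap: -0.002
gripper_force: 2.1
```

```bash
python3 go.py 623,265,192
```

```text
t 3.12 p [615.2 265.1 193.1] Xaxis deg 171.6 tilt [ 0.003 -0.001 -1.   ] F [-3.4 -2.8  0.4] gap -0.0
623,265,192 -> [-7.8  1.   1.1]
```

>>> drive_tool(
  deltas=[
    [[-1,0,0,0],[-2,0,0,0],[-3,0,0,0],[-4,0,0,0],[-4,0,0,0]],
  ],
)

```text
t: 3.53
tcp_pos: [0.6197, 0.2655, 0.1931]
tool_rot: [0.073, 0.997, 0.001, -0.0]
force: [-3.9, 0.4, -0.6]
finger_gap: 0.002
gripper_force: 2.1
```

>>> drive_tool(
  deltas=[
    [[-1,0,0,0],[-2,0,0,0],[-2.5,0,0,0],[-3,0,0,0],[-3,0,0,0]],
  ],
)

```text
t: 3.95
tcp_pos: [0.6228, 0.2656, 0.1931]
tool_rot: [0.073, 0.997, 0.001, -0.0]
force: [-4.4, 3.4, -1.4]
finger_gap: -0.0
gripper_force: 2.2
```

>>> drive_tool(
  deltas=[
    [[-1,0,0,0],[-1.5,0,0,0],[-2,0,0,0],[-2,0,0,0],[-2,0,0,0]],
  ],
)

```text
t: 4.37
tcp_pos: [0.6247, 0.2657, 0.1931]
tool_rot: [0.073, 0.997, 0.001, -0.0]
force: [-3.8, 3.8, -0.5]
finger_gap: -0.0
gripper_force: 2.3
```

>>> drive_tool(
  deltas=[
    [[-1,0,0,0],[-1.5,0,0,0],[-2,0,0,0],[-2,0,0,0],[-2,0,0,0]],
  ],
)

```text
t: 4.78
tcp_pos: [0.6263, 0.2656, 0.1932]
tool_rot: [0.073, 0.997, 0.002, -0.001]
force: [-5.4, 4.1, -0.6]
finger_gap: 0.002
gripper_force: 2.8
```

```bash
python3 - <<'E'
from h import *
from station import vision
a=vision.snapshot("side");b=vision.snapshot("scene")
for n,im in(("side",a),("scene",b)):
  m=vision.camera_model(n)
  for ce,st,px in blobs(im,'yellow',40):
    if not(150<ce[0]<380 and 70<ce[1]<300):continue
    r=cv2.minAreaRect((onplane(m,px,.208)[:,:2]*1000).astype(np.float32));print(n,ce.round(),st[4],np.round(r[0]),np.round(r[1]),cv2.boxPoints(r).round().tolist())
o=np.hstack([cv2.resize(a[50:170,220:340],(400,400)),cv2.resize(b[170:290,270:390],(400,400))]);cv2.imwrite("pics/v2.png",o[:,:,::-1])
E
```

```text
side [314. 189.] 242 [579. -59.] [24. 75.] [[547.0, -36.0], [592.0, -97.0], [612.0, -82.0], [566.0, -22.0]]
scene [201. 176.] 246 [573. -64.] [38. 76.] [[531.0, -53.0], [589.0, -103.0], [614.0, -74.0], [556.0, -24.0]]
scene [330. 236.] 297 [642. 244.] [73. 27.] [[626.0, 209.0], [653.0, 207.0], [658.0, 280.0], [631.0, 282.0]]
scene [314. 258.] 47 [705. 229.] [11. 21.] [[697.0, 238.0], [703.0, 218.0], [713.0, 220.0], [708.0, 241.0]]
```

View pics/v2.png

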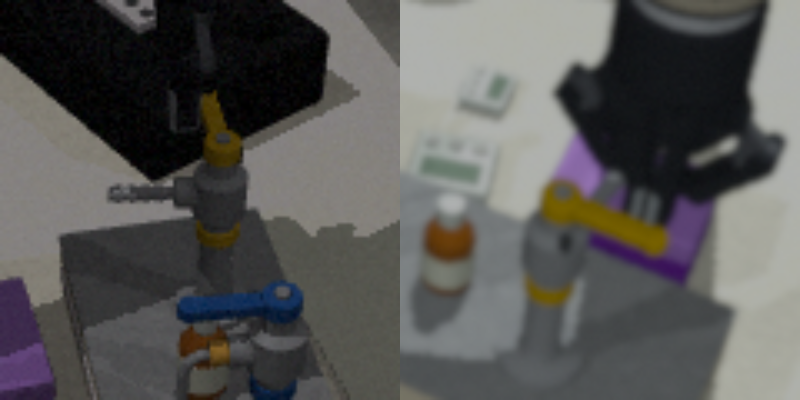

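The fingers push the far lever at about 86–90°, contact is on the fingers only. It isn't home yet, so I'll continue gently.

>>> drive_tool(
  deltas=[
    [[-0.7,0,0,0],[-1.4,0,0,0],[-2,0,0,0],[-2,0,0,0],[-2,0,0,0]],
  ],
)

```text
t: 5.3
tcp_pos: [0.6283, 0.2655, 0.1931]
tool_rot: [0.073, 0.997, 0.002, -0.001]
force: [-4.8, 4.3, -0.5]
finger_gap: 0.001
gripper_force: 2.9
```

>>> drive_tool(
  deltas=[
    [[-0.7,0,0,0],[-1.4,0,0,0],[-2,0,0,0],[-2,0,0,0],[-2,0,0,0]],
  ],
)

```text
t: 5.72
tcp_pos: [0.6303, 0.2652, 0.1932]
tool_rot: [0.073, 0.997, 0.002, -0.0]
force: [-4.9, 4.8, -1.1]
finger_gap: -0.003
gripper_force: 2.9
```

>>> drive_tool(
  deltas=[
    [[-0.7,0,0,0],[-1.4,0,0,0],[-2,0,0,0],[-2.5,0,0,0],[-2.5,0,0,0]],
  ],
)

```text
t: 6.13
tcp_pos: [0.6322, 0.265, 0.1932]
tool_rot: [0.073, 0.997, 0.002, -0.001]
force: [-5.1, 5.1, 0.1]
finger_gap: -0.005
gripper_force: 3.6
```

>>> drive_tool(
  deltas=[
    [[-0.7,0,0,0],[-1.4,0,0,0],[-2,0,0,0],[-2,0,0,0],[-2,0,0,0]],
  ],
)

```text
t: 6.55
tcp_pos: [0.6324, 0.265, 0.1931]
tool_rot: [0.073, 0.997, 0.002, -0.003]
force: [-9.0, 4.5, 1.6]
finger_gap: -0.001
gripper_force: 5.3
```

>>> drive_tool(
  deltas=[
    [[-0.5,0,0,0],[-1,0,0,0],[-1.5,0,0,0],[-1.5,0,0,0],[-1.5,0,0,0]],
  ],
)

```text
t: 6.97
tcp_pos: [0.6325, 0.265, 0.193]
tool_rot: [0.073, 0.997, 0.002, -0.005]
force: [-12.0, 5.9, 3.0]
finger_gap: -0.002
gripper_force: 6.5
```

The force rises with no further travel, so the far lever is at its stop. Backing off, then up and across to the near tap, well above the blue lever.

>>> drive_tool(
  deltas=[
    [[10,0,0,0],[30,0,0,0],[45,0,-15,0],[45,0,-50,0],[45,0,-88,0]],
  ],
)

```text
t: 7.38
tcp_pos: [0.5921, 0.2687, 0.2809]
tool_rot: [0.073, 0.997, -0.001, 0.0]
force: [1.6, -0.5, 0.1]
finger_gap: 0.007
gripper_force: 0.0
```

>>> drive_tool(
  deltas=[
    [[2,-20,0,0],[2,-55,0,0],[2,-90,0,0],[2,-125,0,0],[2,-160,0,0]],
  ],
)

```text
t: 7.8
tcp_pos: [0.5691, 0.109, 0.2827]
tool_rot: [0.073, 0.997, -0.0, 0.004]
force: [-0.5, -0.5, 0.5]
finger_gap: 0.003
gripper_force: 0.0
```

```bash
python3 go.py 531,-71,280
```

```text
t 7.8 p [569.1 109.  282.7] Xaxis deg 171.7 tilt [-0.008 -0.    -1.   ] F [-0.5 -0.5  0.5] gap 0.0
531,-71,280 -> [  11.7 -183.6    2.6]
```

>>> drive_tool(
  deltas=[
    [[5,-40,0,0],[8,-80,0,0],[10,-120,0,0],[12,-155,0,0],[12,-184,0,0]],
  ],
)

```text
t: 8.22
tcp_pos: [0.5297, -0.0733, 0.2827]
tool_rot: [0.074, 0.997, -0.002, 0.003]
force: [0.2, 0.2, -0.3]
finger_gap: 0.001
gripper_force: 0.0
```

>>> drive_tool(
  deltas=[
    [[0,0,0,0],[0,0,0,0]],
  ],
)

```text
t: 8.38
tcp_pos: [0.5302, -0.0722, 0.2824]
tool_rot: [0.075, 0.997, -0.001, 0.003]
force: [-0.5, 0.5, 1.2]
finger_gap: -0.0
gripper_force: 0.0
```

```bash
python3 go.py 531,-71,192; python3 - <<'E'
from h import *
from station import vision
m=vision.camera_model("wrist");im=vision.snapshot("wrist");b=vision.snapshot("scene");a=vision.snapshot("side")
K=m['camera_matrix'];R=cv2.Rodrigues(m['rvec'])[0];C=-R.T@m['tvec']
for c in('yellow','blue'):
  for ce,st,px in blobs(im,c,150):
    u=cv2.fisheye.undistortPoints(px.reshape(-1,1,2),K,np.zeros(4)).reshape(-1,2);d=np.c_[u,np.ones(len(u))]@R
    P=(C+d*((.211-C[2])/d[:,2])[:,None])[:,:2]*1000
    r=cv2.minAreaRect(P.astype(np.float32));print(c,ce.round(),st[4],np.round(r[0]),np.round(r[1]),cv2.boxPoints(r).round().tolist())
o=np.hstack([cv2.resize(im,(400,300)),cv2.resize(a[50:170,200:360],(400,300))]);cv2.imwrite("pics/v3.png",o[:,:,::-1])
E
```

```text
t 8.38 p [530.2 -72.2 282.4] Xaxis deg 171.4 tilt [-0.006 -0.002 -1.   ] F [-0.5  0.5  1.2] gap -0.0
531,-71,192 -> [-0.2  1.4 90.4]
yellow [292. 228.] 651 [559. -47.] [17. 34.] [[542.0, -39.0], [563.0, -66.0], [577.0, -55.0], [556.0, -28.0]]
blue [419. 234.] 933 [588.  68.] [24. 76.] [[549.0, 61.0], [625.0, 52.0], [627.0, 75.0], [552.0, 85.0]]
```

View pics/v3.png

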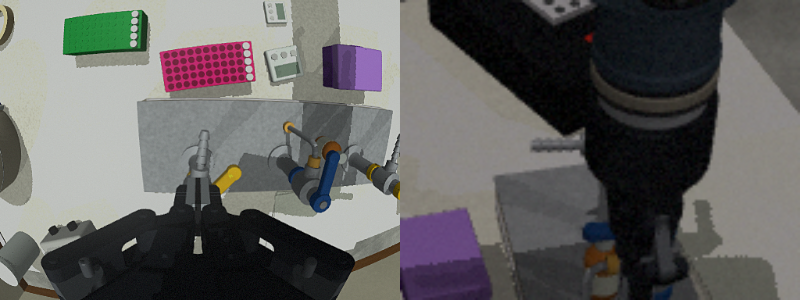

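The shut fingers at (197,210) stand left of the near yellow lever at (230,180), with about 11 mm clearance. The blue lever at (325,180) is well off the path. Descending.

>>> drive_tool(
  deltas=[
    [[0,0,20,0],[0,0,45,0],[0,0,70,0],[0,0,89,0],[0,0,89,0]],
  ],
)

```text
t: 8.95
tcp_pos: [0.5263, -0.0673, 0.1888]
tool_rot: [0.072, 0.997, 0.001, -0.004]
force: [-0.7, 0.4, -1.2]
finger_gap: 0.0
gripper_force: 0.0
```

>>> drive_tool(
  deltas=[
    [[-3,5,0,0],[-6,10,0,0],[-10,16,0,0],[-13,21,0,0],[-16,26,0,0]],
  ],
)

```text
t: 9.37
tcp_pos: [0.5487, -0.0463, 0.1934]
tool_rot: [0.072, 0.997, -0.001, 0.001]
force: [-2.5, -4.1, 1.1]
finger_gap: -0.003
gripper_force: 1.6
```

```bash
python3 go.py 553,-44,192 566,-35,192 576,-32,192
```

```text
t 9.37 p [548.7 -46.3 193.4] Xaxis deg 171.7 tilt [-0.001 -0.002 -1.   ] F [-2.5 -4.1  1.1] gap -0.0
553,-44,192 -> [-3.9  2.9  1.4]
566,-35,192 -> [-15.4  13.7   1.4]
576,-32,192 -> [-24.9  18.1   1.4]
```

>>> drive_tool(
  deltas=[
    [[-3,4,0,0],[-7,8,0,0],[-11,11,0,0],[-15,14,0,0],[-18,15,0,0]],
  ],
)

```text
t: 9.78
tcp_pos: [0.5682, -0.0343, 0.1926]
tool_rot: [0.073, 0.997, -0.001, -0.0]
force: [-3.5, -4.5, 2.4]
finger_gap: 0.004
gripper_force: 2.5
```

>>> drive_tool(
  deltas=[
    [[-2,1,0,0],[-4,2,0,0],[-6,2,0,0],[-8,2,0,0],[-8,2,0,0]],
  ],
)

```text
t: 10.2
tcp_pos: [0.5761, -0.0331, 0.1925]
tool_rot: [0.073, 0.997, -0.0, -0.0]
force: [-2.8, -2.4, 1.6]
finger_gap: -0.004
gripper_force: 2.1
```

>>> drive_tool(
  deltas=[
    [[-1,0,0,0],[-2,0,0,0],[-3,0,0,0],[-4,0,0,0],[-4,0,0,0]],
  ],
)

```text
t: 10.62
tcp_pos: [0.5803, -0.0331, 0.1924]
tool_rot: [0.073, 0.997, 0.0, -0.0]
force: [-4.5, -1.1, 4.5]
finger_gap: -0.001
gripper_force: 2.0
```

>>> drive_tool(
  deltas=[
    [[-0.7,0,0,0],[-1.4,0,0,0],[-2,0,0,0],[-2.5,0,0,0],[-2.5,0,0,0]],
  ],
)

```text
t: 11.03
tcp_pos: [0.5824, -0.0333, 0.1922]
tool_rot: [0.073, 0.997, 0.001, -0.0]
force: [-4.8, 2.2, 3.8]
finger_gap: 0.003
gripper_force: 2.4
```

>>> drive_tool(
  deltas=[
    [[-0.7,0,0,0],[-1.4,0,0,0],[-2,0,0,0],[-2.5,0,0,0],[-2.5,0,0,0]],
  ],
)

```text
t: 11.45
tcp_pos: [0.5846, -0.0334, 0.1922]
tool_rot: [0.073, 0.997, 0.001, -0.001]
force: [-4.7, 3.0, 3.5]
finger_gap: 0.001
gripper_force: 2.7
```

>>> drive_tool(
  deltas=[
    [[-0.7,0,0,0],[-1.4,0,0,0],[-2,0,0,0],[-2.5,0,0,0],[-2.5,0,0,0]],
  ],
)

```text
t: 11.87
tcp_pos: [0.5868, -0.0336, 0.1921]
tool_rot: [0.073, 0.997, 0.001, -0.001]
force: [-5.7, 3.0, 4.7]
finger_gap: -0.003
gripper_force: 3.0
```

>>> drive_tool(
  deltas=[
    [[-0.7,0,0,0],[-1.4,0,0,0],[-2,0,0,0],[-2,0,0,0],[-2,0,0,0]],
  ],
)

```text
t: 12.28
tcp_pos: [0.5869, -0.0336, 0.192]
tool_rot: [0.073, 0.997, 0.001, -0.003]
force: [-8.6, 2.8, 6.8]
finger_gap: -0.0
gripper_force: 4.7
```

>>> drive_tool(
  deltas=[
    [[-0.7,0,0,0],[-1.4,0,0,0],[-2,0,0,0],[-2,0,0,0],[-2,0,0,0]],
  ],
)

```text
t: 12.7
tcp_pos: [0.587, -0.0335, 0.192]
tool_rot: [0.073, 0.997, 0.001, -0.005]
force: [-12.5, 2.6, 8.6]
finger_gap: 0.001
gripper_force: 6.5
```

The near lever is at its stop too. Backing off, lifting and moving clear to check.

>>> drive_tool(
  deltas=[
    [[10,0,0,0],[30,0,0,0],[50,0,-15,0],[50,0,-50,0],[50,0,-88,0]],
  ],
)

```text
t: 13.12
tcp_pos: [0.5411, -0.0277, 0.2793]
tool_rot: [0.073, 0.997, 0.001, -0.001]
force: [1.8, -0.1, 0.2]
finger_gap: -0.003
gripper_force: 0.0
```

>>> drive_tool(
  deltas=[
    [[20,-30,0,0],[35,-65,-10,0],[50,-100,-20,0],[60,-135,-20,0],[60,-165,-20,0]],
  ],
)

```text
t: 13.53
tcp_pos: [0.4586, -0.1848, 0.3015]
tool_rot: [0.073, 0.997, -0.001, 0.002]
force: [0.2, 0.1, -0.5]
finger_gap: -0.001
gripper_force: 0.0
```

>>> drive_tool(
  deltas=[
    [[0,-20,0,0],[0,-40,0,0],[0,-50,0,0],[0,-50,0,0],[0,-50,0,0]],
  ],
)

```text
t: 13.95
tcp_pos: [0.4521, -0.2322, 0.3002]
tool_rot: [0.073, 0.997, 0.0, 0.001]
force: [0.9, 0.4, 0.2]
finger_gap: 0.002
gripper_force: 0.0
```

```bash
python3 go.py; python3 - <<'E'
from h import *
from station import vision
a=vision.snapshot("side");b=vision.snapshot("scene")
for n,im in(("side",a),("scene",b)):
  m=vision.camera_model(n)
  for c in('yellow','blue','pink','purple','amber'):
   for ce,st,px in blobs(im,c,45):
    if not(150<ce[0]<380 and 70<ce[1]<300):continue
    r=cv2.minAreaRect((onplane(m,px,.208)[:,:2]*1000).astype(np.float32));print(n,c,ce.round(1),st[4],cv2.boxPoints(r).round().tolist() if c in('yellow','blue') else '')
o=np.hstack([cv2.resize(a[60:300,180:380],(400,480)),cv2.resize(b[150:310,160:380],(400,291)) if 0 else cv2.resize(b[130:370,170:370],(400,480))]);cv2.imwrite("pics/v4.png",o[:,:,::-1])
E
```

```text
t 13.95 p [ 452.1 -232.2  300.2] Xaxis deg 171.6 tilt [-0.001  0.    -1.   ] F [0.9 0.4 0.2] gap 0.0
side pink [243.8 257.8] 2229 
side purple [215.7 158.3] 1551 
scene yellow [198.3 183.4] 192 [[575.0, -91.0], [602.0, -101.0], [630.0, -25.0], [603.0, -15.0]]
scene yellow [329.1 236.6] 307 [[618.0, 211.0], [646.0, 199.0], [678.0, 271.0], [650.0, 283.0]]
scene yellow [313.6 257.9] 48 [[700.0, 239.0], [701.0, 217.0], [712.0, 218.0], [711.0, 240.0]]
scene blue [254.2 197.9] 152 [[553.0, 61.0], [630.0, 55.0], [632.0, 79.0], [555.0, 85.0]]
scene pink [230.5 193.4] 614 
scene purple [344.1 227.6] 1026 
scene amber [284.1 242. ] 121
```

View pics/v4.png

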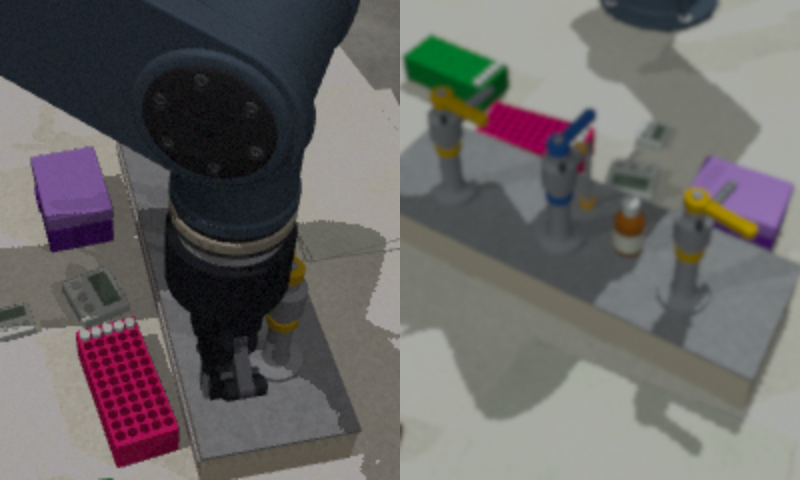

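Both yellow levers now lie across their nozzles, at (720,212) and (460,105) in the right panel. Blue, bottle, rack and box are unmoved. A quick check that each lever is square to its nozzle, using rays to the nozzle ends:

```bash
python3 - <<'E'
from h import *
from station import vision
m=vision.camera_model("side")
t=onplane(m,[[254,108],[284,210]],.168)[:,:2]*1000;s=onplane(vision.camera_model("scene"),[[335,223],[215,177]],.168)[:,:2]*1000
for i,(n,ax) in enumerate((("F",(636,218)),("N",(592,-79)))):
    for q in(t[i],s[i]):
        d=q-ax;print(n,q.round(),'len',np.hypot(*d).round(),'outlet deg',np.degrees(np.arctan2(d[1],d[0])).round(1),'closed lever',np.degrees(np.arctan2(d[1],d[0])).round(1)-90)
E
```

```text
F [566. 239.] len 73.0 outlet deg 163.3 closed lever 73.30000000000001
F [568. 241.] len 72.0 outlet deg 161.3 closed lever 71.30000000000001
N [521. -63.] len 73.0 outlet deg 167.4 closed lever 77.4
N [526. -56.] len 70.0 outlet deg 160.9 closed lever 70.9
```

Both levers are square to their nozzles (measured about 66–70°, expected about 71–75°) and each was felt against its hard stop. The robot is clear, so I'm handing in.

```bash
python3 -c "
from station import manip
print(manip.sign_off())"
```

```text
the job is handed in; nothing more can be done
None
```

I pushed both yellow gas taps shut until each lever stopped against its hard stop, at about 16 N. The pictures show no shift in the blue lever, bottle, rack or box; I didn't measure the timer. The job is handed in, but no verdict came back.

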